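# Hold the drive collar on the shaft flat

### The arm

A 6-joint arm with a two-finger parallel gripper is mounted at the origin on the work surface. World frame = base frame: x ahead of the robot, y to its left, z up, the work surface at z = 0. Lengths are in mm, angles in rad, forces in N, time in s.
With the tool pointing down it reaches from about 350 to 725 mm from the base axis. Payload 4.3 kg.
Tool frame: the origin (TCP) lies at the centre of the arm's flange, where the gripper is bolted on; the fingertips stand 173 mm ahead of it and the grasp point (between the pads) lies 155 mm ahead of it; z points along the fingers, y is the direction in which the jaws open and shut (so a half turn about z gives the same grasp; the last joint's range is limited). The gripper opens to 85 mm and grips with 20 to 120 N. Pads are 22 mm wide; open, the fingers measure 114 mm over their backs; the gripper's body (76 mm by 85 mm) begins 54 mm behind the grasp point. The pads swing forward as they close: fully open they stand 13 mm farther back than shut.
Start: joints at [-1.347, 0.377, 0.081, 1.274, 0, 1.46], TCP at [188.399, -543.281, 404.729] pointing down, gripper open.
Joint ranges: [-2.72, 2.72], [-0.84, 1.66], [-1.02, 1.22], [-1.77, 2.12], [-1.37, 1.28], [-3.14, 3.14]. Speed limits (rad/s): [2.57, 2.57, 3.14, 3.14, 3.14, 3.14].

### API

Orientations are given as a rotation vector (axis times angle).
In Python, from cell import r, solver, read_camera, camera_info, order gives the robot as it stands. Calls block until the motion is done:
- r.move_to(position, orientation): joint-space move of the TCP to a pose.
- r.move_straight(position, vel=150, attitude=None, contact_N=None): straight line of the TCP; attitude=None keeps the orientation; vel is the mean speed in mm/s. With contact_N (N) it stops when the force on the tool has changed by that much, and returns True; else False.
- r.goto_joints(angles): joint-space move.
- r.open_gripper() and r.close(strength=None): open the fingers fully, or close them until they stop; strength is the grip in N (None keeps the last).
- r.sleep(seconds).
- solver.inverse_kinematics(position, orientation): joint angles nearest the present ones, or None.
- r.get_state(): the state.
- read_camera(name): name is "side" or "top" or "wrist"; returns the picture (384x512x3 uint8, blue, green, red); there is no depth.
- camera_info(name): a dict with "fx", "fy", "cx", "cy" (pixels), "world_to_cam" (4x4, takes a point from world to camera coordinates). Camera axes: x right, y up, looking along -z (the intrinsics and any distortion apply to the point x, -y, -z); pixel columns grow to the right and rows downward; lengths in mm; the calibration is good to about 2 mm. The wrist camera is an equidistant fisheye: a pixel r from the principal point sees the ray r / f radians off the axis. A picture is of the moment at which its call begins: read the wrist's pose just before it. camera_info takes no time and is no camera call; for the wrist camera it gives the pose at the moment of the call.
A pose or a line that the arm cannot do raises r.MotionError and nothing moves.
- order.close_job(): hands the job in, once; it reports no verdict.
The state is a dict: "clock": time; "joint_positions": joint angles; "joint_vel": joint speeds; "tau": joint torques, N m; "tcp_pos": TCP position; "ee_rot": TCP orientation; "contact_force": force on the tool from outside, world axes, zero at the start; "ft_torque": the same for the moment, N m; "opening": finger opening in mm.
Only numpy, scipy, OpenCV 4.12 (cv2) and the standard library are available. Lean on these libraries where they do the work, as an engineer would, in place of code of your own. Each camera call takes 0.05 s, during which the arm holds its last target. There are 200 camera calls.

### The job

On the small mixer drive, the upright shaft has been left at some odd angle: pinch and turn it to find its two flats, and get the steel collar with the set-screw onto the shaft with its screw on one of the flats. Finish still holding the collar in the gripper, level, with its screw pointing straight at the key rest and level with the notch in it, clear of the shoulder below, so that a colleague can tighten the screw; do not force or jam the collar, and leave everything else on the bench where it is.

Things in the scene. Friction and masses are not known exactly. Their poses are not given: they have to be found in the camera images.
- drive: white mixer drive fixed to the bench: housing 170 x 120 mm, 60 mm tall. Origin on the shaft's axis at bench height, z up; the housing reaches from x = -67 to +103 mm and y = -60 to +60 mm. Its +x axis points from the shaft to the key rest, an upright steel plate with a notch. A fixed steel boss, 34 mm across, stands round the foot of the upright shaft
- shaft_foot (a point): where the shaft leaves the boss: the shoulder, 72 mm above the bench. Steel shaft 20 mm in diameter with two opposite flats, 10 mm apart, along its whole length; turns without end either way against about 0.1 N m of friction and stays where left. Its angle is not reported: 10 mm across when pinched on the flats, 20 mm on the round, between when askew. Site fixed to the drive
- shaft_top (a point): centre of the shaft's top end, 127 mm above the bench (the last 5 mm are bevelled; the flats can be seen from above). Fixed to the drive, axes as the drive's: it does not turn with the shaft. At the start both flats face at least 0.9 rad away from the line to the key rest
- notch (a point): centre of the key rest's notch: the steel plate is 36 mm wide, 8 mm thick, its top 105 mm above the bench, 88 mm from the shaft's axis along the drive's +x; the notch is 12 mm wide, open upward, its centre 97 mm above the bench. Axes as the drive's
- collar: steel collar lying flat on the bench: ring, outside 42 mm, 22 mm tall, bore 22.4 mm, about 0.18 kg; origin at the centre of its underside, z up. A dark set-screw passes through its wall along its +x, 11 mm up: head 9 mm thick, out to 29 mm from the axis; tip 5 mm wide, in to 6 mm from the axis, so the collar goes down the shaft only with the tip over a flat (within 0.2 rad)
- screw (a point): outer end of the collar's set-screw, 29 mm from the collar's axis along the collar's +x and 11 mm above its underside; axes as the collar's
- spacer: plain bright steel spacer ring without any screw: outside 42 mm, hole 29 mm, 22 mm tall, lying flat on the bench; origin at the centre of its underside. Leave it alone.
- hexkey: dark L-shaped hex key lying on the bench, 90 mm x 28 mm, 6 mm thick; origin under the middle of its long arm, which runs along its x axis. Leave it alone.
- scissors: steel scissors lying on the bench, 135 mm long, 8 mm thick; origin near the pivot, blades along +x. Leave them alone.
- spatula: spatula about 240 mm long lying along its own x axis on the bench. Leave it alone.
- cups: stack of white plastic cups, 80 mm across, 106 mm tall; origin at the centre of its underside. Leave it alone.
Things that resemble listed ones, but are neither listed nor needed, are in the scene too. Leave any orange look-alike of the collar alone. What is shaped like the drive but pink is not meant.

How it is judged (in metres and radians):
At the end, for the whole second after the job is handed in: Through the last second the gripper holds the collar (over 2 N) round the shaft, axes within 5 mm each way, level within 0.12 rad, at rest, not jammed (under 25 N on the drive), its screw pointing at the key rest: screw end within 7 mm sideways and 6 mm in height of the notch centre (y of screw in the frame of notch between -0.007 and 0.007 m and z of screw in the frame of notch between -0.006 and 0.006 m and x of screw in the frame of drive between 0.022 and 0.036 m and x of collar in the frame of drive between -0.005 and 0.005 m and y of collar in the frame of drive between -0.005 and 0.005 m and angle between collar's own z axis and vertical below 0.12 rad and contact force between the fingers and collar above 2 N and contact force between collar and drive below 25 N and linear speed of collar below 0.02 m/s); the arm keeps its last pose, push and grip.
It fails at once if a bystander is moved by more than 30 mm (distance of any of spacer, hexkey, scissors, spatula, cups from where it was at the start of the episode above 0.03 m).
It fails at once if the collar is forced against the drive with more than 60 N (contact force between collar and drive above 60 N).
It also fails if it takes over 72 s, if anything falls off the work surface, if the arm or the gripper's body presses on something with over 40 N, if the wrist force passes 120 N, or if a joint passes its speed limit or range.

## Working session

There is one attempt and no reset: what is moved stays moved. The work goes in short steps, each a Python script; the robot and the scene stay as the last script left them, time stands still between calls to the robot, and variables do not carry over. Pictures are saved under pics/ and viewed, about 8 in all and at most 12, crops included, and the job is handed in when it is done.

```bash
ls; mkdir -p pics
python3 - <<'E'
from cell import r, read_camera, camera_info
import cv2,numpy as np
for n in("top","side"):
    cv2.imwrite(f"pics/{n}0.png",read_camera(n)); i=camera_info(n); print(n,{k:(np.round(v,3).tolist() if k=="world_to_cam" else v) for k,v in i.items()})
cv2.imwrite("pics/wrist0.png",read_camera("wrist"))
s=r.get_state();print(s["clock"],s["tcp_pos"],s["ee_rot"],s["opening"])
i=camera_info("wrist");print(i)
E
```

```text
pics
top {'fx': 357.435818275411, 'fy': 357.435818275411, 'cx': 261.0160919647141, 'cy': 188.631360546029, 'world_to_cam': [[-0.028, -1.0, 0.005, 80.74], [0.996, -0.027, 0.088, -528.58], [-0.088, 0.007, 0.996, -1155.687], [0.0, 0.0, 0.0, 1.0]]}
side {'fx': 369.26454847480977, 'fy': 369.26454847480977, 'cx': 262.93379390746344, 'cy': 187.7167572793461, 'world_to_cam': [[0.936, -0.353, 0.001, -477.767], [0.231, 0.615, 0.754, -259.189], [-0.267, -0.705, 0.657, -881.307], [0.0, 0.0, 0.0, 1.0]]}
0.15 [ 188.32391733 -543.04182638  403.98517276] [-3.09640998e+00 -5.21614772e-01  1.73331482e-04] 84.95199065150075
{'fx': 297.3186396354542, 'fy': 297.3186396354542, 'cx': 253.87522852427904, 'cy': 195.6550598305423, 'world_to_cam': array([[ 3.27253112e-01, -9.44935762e-01, -1.34395093e-03,
        -5.73616994e+02],
       [ 9.00477100e-01,  3.12286548e-01, -3.02684828e-01,
         3.91324827e+01],
       [ 2.86437416e-01,  9.78443549e-02,  9.53089759e-01,
        -3.80743391e+02],
       [ 0.00000000e+00,  0.00000000e+00,  0.00000000e+00,
         1.00000000e+00]])}
```

View pics/top0.png

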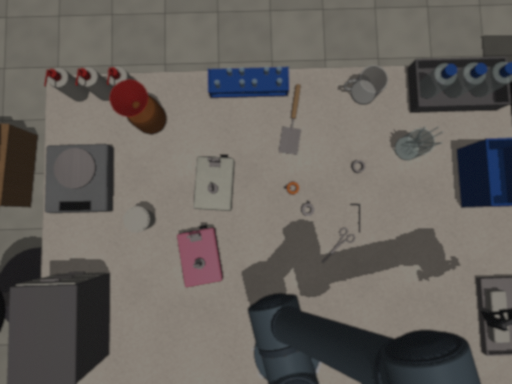

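View pics/side0.png

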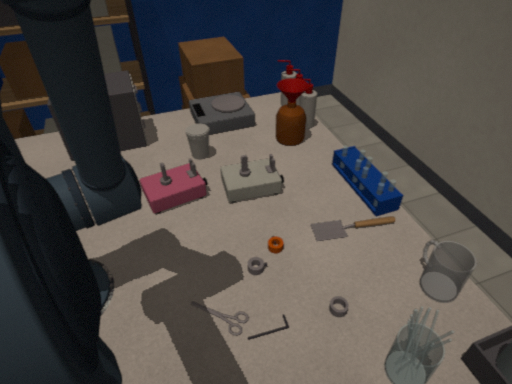

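The drive (white) is at about (213,183) in the top view, with the key rest plate towards (212,160). The two steel rings are at (307,208) and (357,166), the orange look-alike is at (291,187). I'll zoom in on these next.

Run:
```python
import cv2,numpy as np
t=cv2.imread("pics/top0.png");s=cv2.imread("pics/side0.png")
R=lambda im,x,y,w,h,k:cv2.resize(im[y:y+h,x:x+w],(w*k,h*k),interpolation=cv2.INTER_CUBIC)
a=R(t,185,145,66,75,4*1);a=cv2.resize(a,(330,375))
b=R(t,280,180,50,37,8)[:,:400];c=R(t,340,150,33,37,8)
d=R(s,210,140,80,70,4);e=R(s,240,250,33,30,8);f=R(s,322,290,33,30,8)
top=np.zeros((375,794,3),np.uint8);top[:,:330]=a;top[:185,340:540]=cv2.resize(b,(200,148*1))[:185] if 0 else 0
top[:296,340:740]=b
bot=np.zeros((225,794,3),np.uint8)
x=0
for im in(cv2.resize(d,(257,225)),cv2.resize(e,(247,225)),cv2.resize(c,(200,225))):
    bot[:,x:x+im.shape[1]]=im;x+=im.shape[1]+5
cv2.imwrite("pics/crop1.png",np.vstack([top,bot]))
```

```text
(no output)
```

View pics/crop1.png

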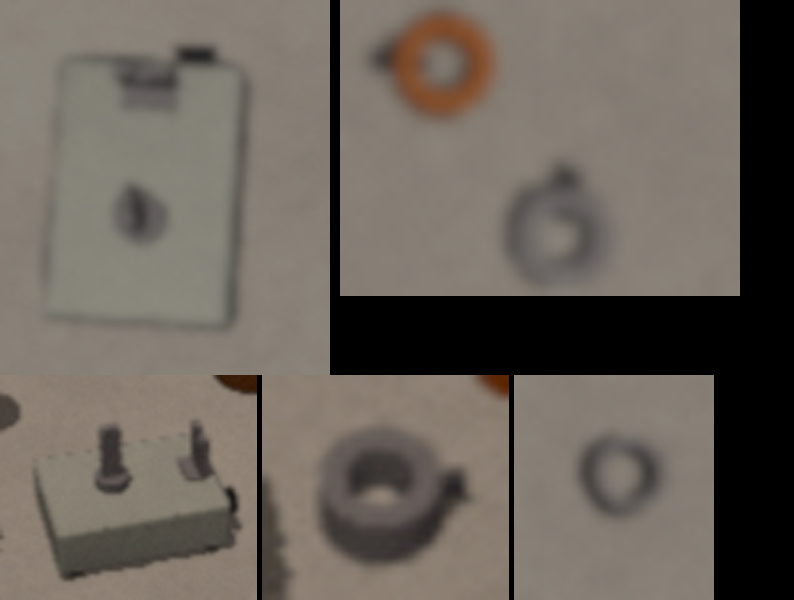

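The collar is the ring at top (307,209), with its screw towards image-up at (308,202). The ring at (357,166) has no screw, so it is the spacer. The drive's top-face corners come out near (197,157), (234,159), (231,210) and (194,209). Next I'll write helpers, get coarse positions, and look close with the wrist camera.

```bash
cat > h.py <<'E'
import numpy as np, cv2
from cell import r, solver, read_camera, camera_info, order
from scipy.spatial.transform import Rotation as Rot
def ray(info,u,v,fish=False):
    W=np.array(info["world_to_cam"]);Rm,t=W[:3,:3],W[:3,3]
    a=np.array([(u-info["cx"])/info["fx"],(v-info["cy"])/info["fy"]])
    if fish:
        th=np.hypot(*a); d=np.array([*(a*np.sin(th)/max(th,1e-9)),np.cos(th)])
    else: d=np.array([*a,1.])
    d=d*[1,-1,-1]
    return -Rm.T@t, Rm.T@d
def cast(info,u,v,z,fish=False):
    o,d=ray(info,u,v,fish); return (o+d*(z-o[2])/d[2])[:2]
def proj(info,p,fish=False):
    W=np.array(info["world_to_cam"]);c=(W[:3,:3]@np.array(p)+W[:3,3])*[1,-1,-1]
    if fish:
        n=np.hypot(c[0],c[1]);th=np.arctan2(n,c[2]);q=c[:2]/max(n,1e-9)*th
    else: q=c[:2]/c[2]
    return np.array([info["cx"]+info["fx"]*q[0],info["cy"]+info["fy"]*q[1]])
def down(yaw):
    "tool down, jaw (tool y) direction angle yaw in world"
    y=np.array([np.cos(yaw),np.sin(yaw),0]);z=np.array([0,0,-1.]);x=np.cross(y,z)
    return Rot.from_matrix(np.c_[x,y,z]).as_rotvec()
def jaw():
    y=Rot.from_rotvec(r.get_state()["ee_rot"]).as_matrix()[:,1];return np.arctan2(y[1],y[0])
E
python3 - <<'E'
from h import *
i=camera_info("top");s=camera_info("side")
P=[cast(i,*p,60) for p in((197.4,157),(234,159),(231.4,210),(194,208.6))];print(np.round(P,0).tolist())
P=np.array(P);print([np.linalg.norm(P[k]-P[k-1]).round(0) for k in range(4)])
d=(P[0]+P[1]-P[2]-P[3]);yaw=np.arctan2(d[1],d[0]);c=P.mean(0)-18*d/np.linalg.norm(d);print("drive",c,yaw)
print("collar",cast(i,307.1,209.4,22),"screw",cast(i,308.1,202.2,11))
print("side collar top",cast(s,240+(380-262)/247*33,250+(470-375)/225*30,22))
print("side shaft top",cast(s,210+110/257*80,140+(430-375)/225*70,127))
# current wrist view: where would these be
w=camera_info("wrist")
E
```

```text
[[635.0, 268.0], [625.0, 151.0], [462.0, 162.0], [469.0, 281.0]]
[np.float64(166.0), np.float64(118.0), np.float64(164.0), np.float64(119.0)]
drive [529.97655803 216.9151199 ] -0.07419765624381267
collar [458.07454303 -83.33628885] screw [482.16097681 -89.07429695]
side collar top [459.23806465 -85.14936509]
side shaft top [531.8649678  212.48562033]
```

View pics/wrist0.png

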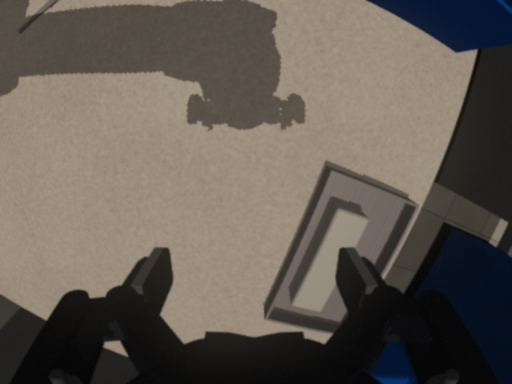

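Both views agree. The collar is at about (459,-84) with its screw towards about -0.23 rad, and the shaft is at about (531,215) with drive yaw of about -0.07. Now I'll move to close wrist views above the collar and the shaft.

Run:
```python
from h import *
def best(p,yaw):
    out=[]
    for k in(-1,0,1):
        q=solver.inverse_kinematics(p,down(yaw+k*np.pi)) if k>=0 or 1 else None
        if q is not None: out.append((round(float(q[5]),2),k))
    return out
w=camera_info("wrist");W=w["world_to_cam"];s=r.get_state()
T=Rot.from_rotvec(s["ee_rot"]).as_matrix()
print("cam in tool",T.T@(-W[:3,:3].T@W[:3,3]-s["tcp_pos"]),"axis",T.T@(-W[2,:3]),"jaw",jaw())
for n,p,y in(("col",[459,-84,330],-0.23+np.pi/2),("shaft",[531,215,400],-0.074)): print(n,best(p,y),best(p,y+np.pi/2))
r.move_to([459,-84,330],down(-0.23+np.pi/2))
im=read_camera("wrist");np.save("w1.npy",camera_info("wrist")["world_to_cam"]);cv2.imwrite("pics/w1.png",im);print(r.get_state()["clock"],jaw())
r.move_to([531,215,400],down(-0.074+np.pi/2))
im2=read_camera("wrist");np.save("w2.npy",camera_info("wrist")["world_to_cam"]);cv2.imwrite("pics/w2.png",im2);print(r.get_state()["clock"],jaw(),r.get_state()["joint_positions"])
for n,a,p in(("w1",im,(459,-84,11)),("w2",im2,(531,215,127))):
    i=camera_info("wrist");i["world_to_cam"]=np.load(n+".npy");print(n,proj(i,p,True))
cv2.imwrite("pics/w12.png",np.hstack([cv2.resize(x[0:384,60:440],(400,404)) for x in(im,im2)]))
```

```text
cam in tool [77.7024299  -0.57301528 30.04118745] axis [-3.02827007e-01  8.09501397e-05  9.53045538e-01] jaw -1.2370141979140603
col [(3.05, -1), (-0.09, 0), (3.05, 1)] [(1.48, -1), (-1.66, 0), (1.48, 1)]
shaft [(-1.22, -1), (1.92, 0), (-1.22, 1)] [(-2.79, -1), (0.35, 0), (-2.79, 1)]
2.1417 1.3393524140304431
3.3917 1.494730083743666 [ 2.71785843e-01  3.73818948e-01  6.26550478e-02  1.26058804e+00
 -5.61704430e-04  3.47852656e-01]
w1 [254.10300132 181.72736264]
w2 [255.10149601 196.18082609]
```

View pics/w12.png

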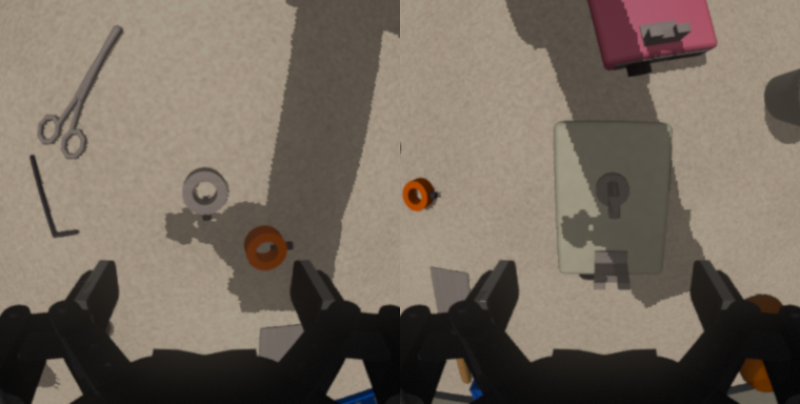

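The left half shows the collar at about (205,190) with its screw pointing down at (206,217), and the orange look-alike diagonal to it. It sits clear of a jaw line perpendicular to the screw. The right half shows the drive, with the shaft leaning towards (614,213) and the key rest at (611,270). Next I'll zoom in on both.

Run:
```python
import cv2,numpy as np
a=cv2.imread("pics/w1.png")[150:220,225:295];b=cv2.imread("pics/w2.png")[155:225,230:300];
f=lambda x:cv2.resize(np.clip(x.astype(float)*1.6,0,255).astype(np.uint8),(395,395),interpolation=cv2.INTER_CUBIC)
cv2.imwrite("pics/z12.png",np.hstack([f(a),f(b)]))
```

```text
(no output)
```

View pics/z12.png

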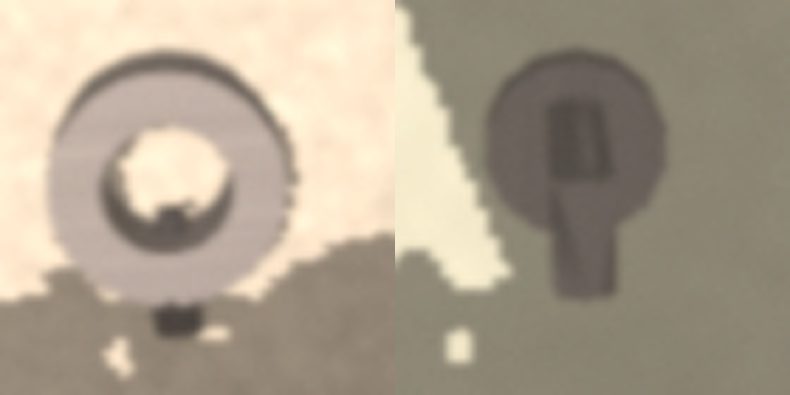

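In the left zoom, the collar's top face is centred at (169,187) and its screw tip and head are at (175,215) and (179,321). In the right zoom, the boss is centred at (577,140) and the shaft's top slab spans x 555–616, y 175–298. So the slab's thin direction lies along picture x, and the flats face along drive ±y.

Run:
```python
from h import *
i=camera_info("wrist");z=395/70
i["world_to_cam"]=np.load("w1.npy")
A=lambda x,y:(225+x/z,150+y/z);B=lambda x,y:(230+(x-395)/z,155+y/z);C=lambda x,y:(60+(x-400)/1.0526,y/1.0526)
c=cast(i,*A(169,187),22,True);t=cast(i,*A(175,215),11,True);h=cast(i,*A(179,321),11,True)
ed=[cast(i,*A(*p),22,True) for p in((48,187),(291,187),(169,70),(169,303))]
print("collar",c,"D",np.linalg.norm(ed[0]-ed[1]),np.linalg.norm(ed[2]-ed[3]))
for n,a,b in(("tip-head",t,h),("c-head",c,h)): print(n,np.arctan2(*(b-a)[::-1]),np.linalg.norm(b-a))
i["world_to_cam"]=np.load("w2.npy")
print("foot",cast(i,*B(577,140),72,True),"top",cast(i,*B(585.5,237),127,True))
P=np.array([cast(i,*C(*p),60,True) for p in((556,122),(671,123),(662,274),(558,273))]);print(P.round(1).tolist())
d=P[2]+P[3]-P[0]-P[1];yaw=np.arctan2(d[1],d[0]);print("drive",P.mean(0)-18*d/np.linalg.norm(d),yaw,[np.linalg.norm(P[k]-P[k-1]).round(0) for k in range(4)])
print("rest top",cast(i,*C(611,272),105,True))
```

```text
collar [457.72099774 -82.85378389] D 41.791951592829754 41.531206286619344
tip-head -0.1934010711211536 20.20029274344825
c-head -0.16536247714564847 28.43034089000529
foot [531.26183293 222.53348396] top [532.29806709 222.34430102]
[[461.4, 171.7], [470.5, 285.1], [638.1, 272.3], [627.4, 153.8]]
drive [531.42478741 222.3605998 ] -0.0918146259186003 [np.float64(167.0), np.float64(114.0), np.float64(168.0), np.float64(119.0)]
rest top [604.51756813 214.99165948]
```

Shaft axis is at (531.6,222.4), yaw about -0.088. Collar is at (457.7,-82.9) with its screw at about -0.18. Sizes check out. Now to pinch and turn the shaft.

Run:
```python
from h import *
X,Y,D=531.6,222.4,-0.088
def st(n): s=r.get_state();print(n,round(s["clock"],2),np.round(s["tcp_pos"],1),"jaw",round(jaw(),3),"F",np.round(s["contact_force"],1),"M",np.round(s["ft_torque"],2),"op",round(s["opening"],1))
r.move_to([X,Y,330],down(D+np.pi/2)); st("above")
print(r.move_straight([X,Y,268],vel=80,contact_N=8)); st("down")
r.close(20); st("closed")
```

```text
above 3.77 [531.  221.1 329.3] jaw 1.481 F [ 0.8  0.3 -0. ] M [ 0.06 -0.03  0.01] op 85.4
False
down 4.7 [531.9 222.5 268.6] jaw 1.483 F [-0.2 -0.1  0.3] M [0.04 0.02 0.01] op 85.6
closed 5.38 [531.6 222.  268.1] jaw 1.483 F [-0.  -3.6  2.2] M [-0.61  0.1   0.04] op 9.9
```

The opening is 9.9 mm, so the jaws are on the flats. Turning a quarter turn.

Run:
```python
from h import *
X,Y,D=531.6,222.4,-0.088
def st(n): s=r.get_state();print(n,round(s["clock"],2),np.round(s["tcp_pos"],1),"jaw",round(jaw(),3),"F",np.round(s["contact_force"],1),"M",np.round(s["ft_torque"],2),"op",round(s["opening"],1))
q=list(r.get_state()["joint_positions"])
r.close(50)
for k in(1,2,3,4):
    r.move_to([X,Y,268],down(D+np.pi/2+k*np.pi/8)); st(k)
r.sleep(.3);st("end")
r.open_gripper();st("open")
r.move_straight([X,Y,330],vel=120)
r.move_to([X,Y,400],down(D+np.pi/2))
r.sleep(.2);W=camera_info("wrist");im=read_camera("wrist");np.save("w3.npy",W["world_to_cam"]);cv2.imwrite("pics/w3.png",im);st("up")
a=im[150:285,215:315];cv2.imwrite("pics/z3.png",cv2.resize(np.clip(a*1.6,0,255).astype(np.uint8),None,fx=4.4,fy=4.4,interpolation=cv2.INTER_CUBIC))
```

```text
1 6.05 [531.6 221.7 268.2] jaw 1.875 F [-2.2 -6.7  4.3] M [-1.1   0.21  0.05] op 9.2
2 6.52 [531.7 221.4 268.2] jaw 2.267 F [-0.2 -7.6  4.6] M [-1.15  0.11  0.14] op 9.0
3 6.98 [532.  221.2 268.2] jaw 2.66 F [-0.7 -8.   3.6] M [-1.36  0.08  0.11] op 9.1
4 7.45 [532.3 221.2 268.2] jaw 3.052 F [ 1.8 -9.2  3. ] M [-1.45 -0.11  0.1 ] op 8.8
end 7.75 [532.3 221.2 268.2] jaw 3.052 F [ 2.  -8.5  3.4] M [-1.42 -0.09  0.11] op 9.1
open 8.47 [531.6 222.5 268. ] jaw 3.054 F [-0.5 -0.3  0.6] M [-0.   -0.01 -0.05] op 85.2
up 10.79 [531.6 222.4 399.8] jaw 1.483 F [-0.2  0.3  0.2] M [-0.01  0.01  0.04] op 85.4
```

View pics/z3.png

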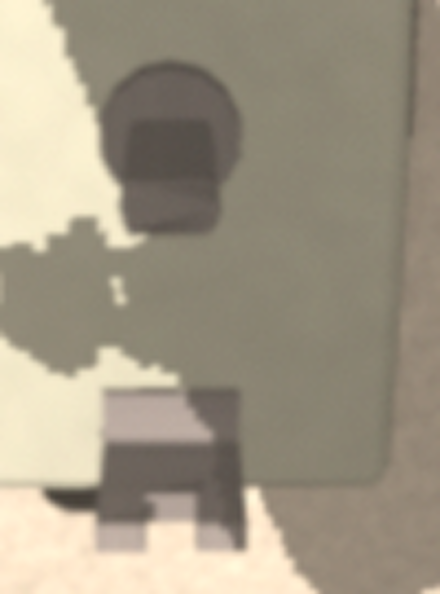

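The flat (wide slab edge) now faces the key rest. The top slab is centred at (170,207), the boss at (171,130) and the notch gap at (172,536) on z=105. Next I'll cast these, then grasp the collar.

Run:
```python
from h import *
i=camera_info("wrist");i["world_to_cam"]=np.load("w3.npy")
B=lambda x,y:(215+x/4.4,150+y/4.4)
c=lambda x,y,z:cast(i,*B(x,y),z,True)
print("top",c(170.5,207,127),"foot",c(171,130,72),"rest",c(171.5,536,105))
f=(c(170.5,207,127)+c(171,130,72))/2;n=c(171.5,536,105);print(np.linalg.norm(n-f),np.arctan2(*(n-f)[::-1]))
a,b=c(121,182,127),c(220,180,127);print("slab",np.linalg.norm(a-b),np.arctan2(*(b-a)[::-1]))
a,b=c(97,550,105),c(245,549,105);print("rest width",np.linalg.norm(a-b),np.arctan2(*(a-b)[::-1]),"vs perp")
def st(n): s=r.get_state();print(n,round(s["clock"],2),np.round(s["tcp_pos"],1),"jaw",round(jaw(),3),"F",np.round(s["contact_force"],1),"M",np.round(s["ft_torque"],2),"op",round(s["opening"],1))
CX,CY,S=457.7,-82.9,-0.18
r.move_to([CX,CY,280],down(S+np.pi/2))
r.sleep(.2);W=camera_info("wrist");im=read_camera("wrist");np.save("w4.npy",W["world_to_cam"]);cv2.imwrite("pics/w4.png",im);st("hover");print(proj(W,(CX,CY,22),True))
u,v=proj(W,(CX,CY,15),True).astype(int);print(u,v)
cv2.imwrite("pics/z4.png",cv2.resize(np.clip(im[v-50:v+50,u-60:u+60]*1.4,0,255).astype(np.uint8),None,fx=5,fy=5,interpolation=cv2.INTER_CUBIC))
```

```text
top [532.24324191 222.69285161] foot [530.89358189 222.86540891] rest [620.69493451 215.07137763]
89.45918892695025 -0.08626638661553228
slab 19.18233726604428 1.503935831584663
rest width 35.23996395204424 -1.6503270203493574 vs perp
hover 12.32 [458.3 -82.3 280.3] jaw 1.392 F [ 0.6 -0.3  0.5] M [-0.    0.03 -0.04] op 85.4
[252.27962041 200.48452166]
252 197
```

View pics/z4.png

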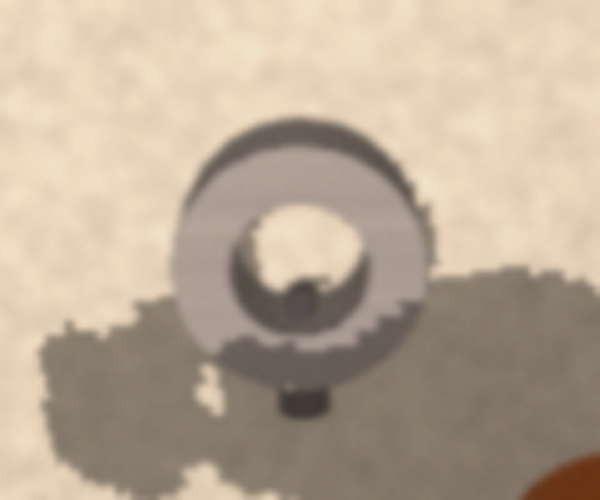

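The ring is centred at (301,268) against a predicted (301,267), so the collar position is confirmed. The screw head at (304,403) gives a small yaw correction. Grasping.

```bash
cat >> h.py <<'E'
def st(n): s=r.get_state();print(n,round(s["clock"],2),np.round(s["tcp_pos"],1),"jaw",round(jaw(),3),"F",np.round(s["contact_force"],1),"M",np.round(s["ft_torque"],2),"op",round(s["opening"],1))
E
python3 - <<'E'
from h import *
i=camera_info("wrist");i["world_to_cam"]=np.load("w4.npy")
B=lambda x,y:(192+x/5,147+y/5)
c=cast(i,*B(301,268),22,True);h=cast(i,*B(304,403),11,True);t=cast(i,*B(301,297),11,True)
S=np.arctan2(*(h-c)[::-1]);print("collar",c,"S",S,np.arctan2(*(h-t)[::-1]))
r.move_to([*c,280],down(S+np.pi/2));
print(r.move_straight([*c,177],vel=70,contact_N=6));st("down")
r.close(50);st("closed")
r.move_straight([*c,197],vel=60);r.sleep(.2);st("lift")
r.move_straight([*c,330],vel=150);st("up")
np.save("S.npy",[*c,S,jaw()])
E
```

```text
collar [457.7856064  -82.98116723] S -0.16457587806359772 -0.15405139721718858
False
down 14.19 [458.1 -83.1 177.4] jaw 1.406 F [ 0.2 -0.6  0.3] M [-0.02  0.01 -0.02] op 85.4
closed 14.68 [457.9 -83.2 177.5] jaw 1.406 F [-2.1 -0.2  5.8] M [-0.05  0.29 -0.04] op 40.6
lift 15.36 [457.6 -82.9 196.7] jaw 1.406 F [-0.3  0.9 -2. ] M [0.03 0.03 0.02] op 40.9
up 16.39 [457.3 -82.8 329.1] jaw 1.406 F [ 0.8 -0.2 -3.1] M [-0.02  0.01 -0.04] op 40.5
```

Run:
```python
from h import *
D=-0.087;X,Y=532.0,222.2
r.move_to([X,Y,335],down(D+np.pi/2));r.sleep(.3);st("hover")
W=camera_info("wrist");im=read_camera("wrist");np.save("w5.npy",W["world_to_cam"]);cv2.imwrite("pics/w5.png",im)
F0=r.get_state()["contact_force"]
for z in(304,300,296,292,288):
    hit=r.move_straight([X,Y,z],vel=40 if z==304 else 15,contact_N=8);st((z,hit))
    if hit:break
print(proj(W,(X,Y,160),True),proj(W,(X,Y,127),True))
cv2.imwrite("pics/z5.png",cv2.resize(np.clip(im[130:330,150:360]*1.5,0,255).astype(np.uint8),None,fx=2.9,fy=2.9,interpolation=cv2.INTER_CUBIC))
```

```text
hover 17.89 [532.2 221.2 335.1] jaw 1.482 F [-0.1  0.1 -2.4] M [-0.04  0.01  0.02] op 40.6
(304, False) 18.87 [532.1 222.2 304.2] jaw 1.484 F [ 0.3  0.  -0.8] M [-0.03  0.    0.01] op 40.4
(300, False) 19.28 [531.9 222.2 299.9] jaw 1.484 F [ 0.8 -0.7 -1.9] M [-0.03  0.05  0.04] op 40.5
(296, False) 19.7 [531.9 222.2 295.8] jaw 1.484 F [ 0.1  0.1 -2.4] M [ 0.    0.03 -0.02] op 40.5
(292, False) 20.12 [531.9 222.2 291.8] jaw 1.484 F [ 0.3  0.  -2.6] M [ 0.04 -0.04 -0.01] op 40.3
(288, False) 20.53 [531.9 222.2 287.8] jaw 1.484 F [-0.   1.  -2.2] M [-0.04  0.01 -0.01] op 40.8
[254.53977752 249.42499042] [254.46722531 225.72940123]
```

View pics/z5.png

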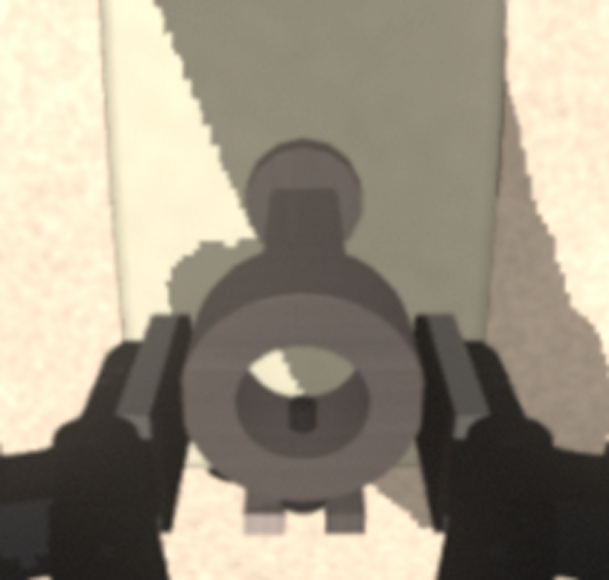

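At hover, the shaft (x≈304), collar bore (303), screw tip (303) and notch gap (305) all lined up. The collar is now about 17 mm down over the shaft with no contact force, so I'll continue to notch height.

Run:
```python
from h import *
X,Y=532.0,222.2
for z in(282,276,270,263.7):
    hit=r.move_straight([X,Y,z],vel=18,contact_N=8);st((z,hit))
    if hit:break
r.sleep(.3);st("end");print(Rot.from_rotvec(r.get_state()["ee_rot"]).as_matrix()[:,2])
W=camera_info("wrist");im=read_camera("wrist");cv2.imwrite("pics/w6.png",im);s=read_camera("side");t=read_camera("top")
i=camera_info("side");u,v=proj(i,(X,Y,97)).astype(int)
a=cv2.resize(np.clip(im[120:330,150:360]*1.5,0,255).astype(np.uint8),(400,400),interpolation=cv2.INTER_CUBIC)
b=cv2.resize(s[v-40:v+40,u-30:u+50],(400,400),interpolation=cv2.INTER_CUBIC)
cv2.imwrite("pics/z6.png",np.hstack([a,b]))
```

```text
(282, False) 21.02 [531.9 222.2 281.8] jaw 1.484 F [-0.1  0.1 -1.9] M [-0.03  0.02  0.07] op 40.3
(276, False) 21.5 [531.9 222.2 275.8] jaw 1.484 F [ 0.1  0.  -2.7] M [-0.05  0.01  0.01] op 40.7
(270, False) 21.98 [531.9 222.2 269.8] jaw 1.484 F [-0.5 -0.5 -2.1] M [-0.01 -0.03  0.01] op 40.5
(263.7, False) 22.48 [531.9 222.2 263.5] jaw 1.484 F [-0.1  0.1 -2. ] M [-0.05  0.06 -0.02] op 40.1
end 22.78 [532.1 222.2 263.8] jaw 1.484 F [ 0.1 -0.8 -2.2] M [-0.03  0.04  0.03] op 40.7
[ 2.50406960e-04  9.41186561e-05 -9.99999964e-01]
```

View pics/z6.png

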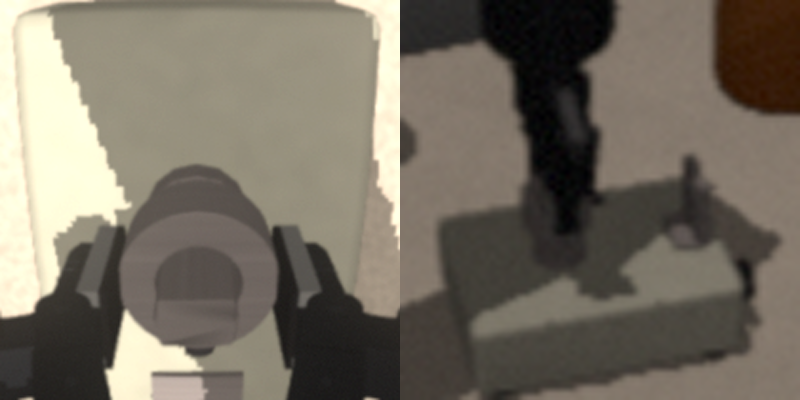

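The left half shows the shaft through the bore, with the screw head at (201,350) pointing at the key rest (centre about x 197). No load is felt, the tool is vertical, and the underside is at about 86 mm, so I'm handing in.

Run:
```python
from h import *
order.close_job();st("done")
```

```text
the job is handed in; nothing more can be done
the job is handed in; nothing more can be done
```

The collar is on the shaft with its screw over a flat and pointing at the key rest, and the gripper is still holding it. I handed the job in at about 23 s on the robot's clock, and no verdict was reported.

**What I did**
- I pinched the shaft; the jaws closed to 9.9 mm, so they were on the flats. I turned it a quarter turn so a flat faces the key rest, and a wrist picture confirmed it.
- I picked up the steel collar with the jaws across its screw and lowered it over the shaft. The 8 N contact guard never tripped.

**Last checks before handing in**
- **Force:** the reading was about 2 N, which is just the collar's weight, so it is not jammed.
- **Level and height:** the tool was vertical. The collar's underside works out to about 86 mm, which puts the screw at about 97 mm, level with the notch, and about 14 mm above the shoulder.
- **Screw direction:** the final wrist picture showed it pointing at the key rest, within a few pixels of its centre line.

**What disagreed or stayed unchecked**
- **Shaft position:** the pinch forces suggested the shaft sat about 1 mm further to −y than the cameras did. I used a value in between, and the collar went on freely.
- **Screw height:** this comes from the arm's position, because the side view of the screw was partly hidden by the gripper.
- **Other objects:** I did not check their positions again at the end, but no contact was felt on any path.

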